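Check a trolley's brake lever stops short of the grip

ROBOT

A 6-joint arm with a two-finger parallel gripper is mounted at the origin on the work surface. World frame = base frame: x ahead of the robot, y to its left, z up, the work surface at z = 0. Lengths are in m, angles in rad, forces in N, time in s.
With the tool pointing down it reaches from about 0.375 to 0.9 m from the base axis. Payload 3.1 kg.
Tool frame: the origin (TCP) lies midway between the tips of the shut fingers; the grasp point (between the pads) lies 19 mm behind it; z points along the fingers, y is the direction in which the jaws open and shut (so a half turn about z gives the same grasp; the last joint's range is limited). The gripper opens to 87 mm and grips with 3 to 60 N. Pads are 19 mm wide; open, the fingers measure 117 mm over their backs; the gripper's body (75 mm by 190 mm) begins 51 mm behind the grasp point.
Start: joints at [0.948, 0.527, 1.433, -0, 1.181, -0.178], TCP at [0.269, 0.564, 0.223] pointing down, gripper open.
Joint ranges: [-3.08, 3.08], [-0.75, 2.2], [0.22, 2.44], [-1.43, 4.57], [0, 2.65], [-2.85, 2.85]. Speed limits (rad/s): [2.79, 2.79, 3.14, 3.14, 3.14, 3.14].

INTERFACE

Orientations are given as a 3x3 rotation matrix whose columns are the frame's x, y, z axes.
In Python, from cell import robot, capture, camera_info gives the robot as it stands.
- The arm moves only by the tool play_rows, never from a script. Its argument "steps" is a list of rows, each an object with "dp": the shift along the tool's x, y, z in cm, a list of three; "twist": the turn, a rotation vector about the tool's x, y, z in degrees, a list of three; "gripper": the finger opening in cm, from 0 to 8.7. In form: [{"dp": [dx, dy, dz], "twist": [ax, ay, az], "gripper": gripper}, ...]. A call has 1 to 10 rows; each row is the pose to reach, as a shift and turn from the pose commanded when the call began, along the tool's axes at that moment; what a row does not reach only later rows make up. A row lasts 1/8 s, in which the tool goes at most 62.5 mm and 10.7 degrees, less where a joint would pass 70% of its speed; a pose out of reach is approached as far as the arm can. A call with a gripper value outside its range is refused whole. The fingers move at their own pace and stop on an object; the grip force is fixed at half the most. Time passes only in rows, so rows that repeat a pose let the fingers close. It gives the time, the measured TCP pose, the force and the opening at its end, in the units of the state.
- robot.sense(): the state, without advancing time (a new reading comes with each control period).
- capture(name): name is "scene" or "top" or "wrist"; returns the picture (400x640x3 uint8, red, green, blue); there is no depth.
- camera_info(name): a dict with "fov_y" (degrees; the focal length in pixels is half the picture's height over the tangent of half this angle, whatever the lens; pixels are square), "cx", "cy" (the principal point, pixels), "rvec" (rotation vector, rad) and "tvec" (3), from world to camera coordinates, as OpenCV has them; the wrist camera has in their place "mount" (4x4, takes a point from camera to tool coordinates, whose origin is the TCP and whose axes are the flange's). Camera axes: x right, y down, z forward; pixel columns grow to the right and rows downward; lengths in m; the calibration is good to about 2 mm. A picture is of the moment at which its call begins: read the wrist's pose just before it. camera_info takes no time and is no camera call.
- robot.sign_off(): hands the job in, once; it reports no verdict.
The state is a dict: "clock": time; "q": joint angles; "joint_vel": joint speeds; "joint_efforts": joint torques, N m; "tool_pos": TCP position; "eef_rot": TCP orientation; "force": force on the tool from outside, world axes, zero at the start; "wrist_torque": the same for the moment, N m; "opening": finger opening in m.
Only numpy, scipy, OpenCV 4.12 (cv2) and the standard library are available. Lean on these libraries where they do the work, as an engineer would, in place of code of your own. Each camera call takes 0.05 s, during which the arm holds its last target.

TASK

Two ends of a parcel trolley's push handle are clamped in bench stands; check the orange brake lever. With the outside of the fingers press it in towards the bar until it comes up against its stop and let it spring fully out, to see that it does not stick; then press it in to its stop again and finish while holding it there, so that I can measure the gap to the grip. Push from the lever's outer side only, without touching or squeezing the bar and grip and without forcing the lever, and leave the green lever with its stand and everything else on the table alone: nothing is to be gripped or lifted.

Things in the scene. Friction and masses are not known exactly. Their poses are not given: they have to be found in the camera images.
- orange_stand: Fixed bench stand with a push-handle end and the orange lever. Origin on the table under the bar's axis, at the inner end of the rubber grip; z up. Bar level along y, axis 135 mm up; lever on its -x side. Clamp block 50 x 40 x 50 mm round the bar at y = -85 mm on a 34 mm post, its bolt 168 mm up. Base 140 x 160 x 14 mm, centred at x 10, y -40 mm.
- orange_press (a point): Middle of the outer face (away from the bar) of the orange lever's blade; moves with the lever. At rest at stand x -73, y 50, z 135 mm, axes as the stand's. Blade upright, 10 thick, 20 tall, 75 mm long, slanted 0.17 rad so its free end (+y, rounded, 16 mm across) is 6 mm farther from the bar. Upright pivot at stand x -34, y -20 mm.
- orange_lever (a joint): orange lever's angle, rad: 0 sprung fully out, grows as pressed towards the bar (stand +x), hard stop at 0.34, where it clears the rubber grip by about 12 mm at its tip and 22 mm at mid-blade. Spring: at mid-blade about 1.7 N starts it, about 4.6 N reaches the stop; mid-blade travels about 24 mm; returns by itself.
- orange_grip: Fixed bar of the orange stand. Origin on its axis at the rubber grip's inner end, 135 mm up; axes as the stand's. Black rubber grip 32 to 35 mm thick from y 0 to 130 mm; bare steel bar 22 mm thick from y -130 mm to 0, with the lever's metal clamp, 34 mm across, at y -36 to -12 mm, reaching to x -35 mm.
- green_stand: Fixed bench stand with a push-handle end and the green lever. Origin on the table under the bar's axis, at the inner end of the rubber grip; z up. Bar level along y, axis 135 mm up; lever on its -x side. Clamp block 50 x 40 x 50 mm round the bar at y = -85 mm on a 34 mm post, its bolt 168 mm up. Base 140 x 160 x 14 mm, centred at x 10, y -40 mm.
- green_press (a point): Middle of the outer face (away from the bar) of the green lever's blade; moves with the lever. At rest at stand x -73, y 50, z 135 mm, axes as the stand's. Blade upright, 10 thick, 20 tall, 75 mm long, slanted 0.17 rad so its free end (+y, rounded, 16 mm across) is 6 mm farther from the bar. Upright pivot at stand x -34, y -20 mm.
- green_lever (a joint): green lever's angle, rad: 0 sprung fully out, grows as pressed towards the bar (stand +x), hard stop at 0.34, where it clears the rubber grip by about 12 mm at its tip and 22 mm at mid-blade. Spring: at mid-blade about 1.7 N starts it, about 4.6 N reaches the stop; mid-blade travels about 24 mm; returns by itself.
- green_grip: Fixed bar of the green stand. Origin on its axis at the rubber grip's inner end, 135 mm up; axes as the stand's. Black rubber grip 32 to 35 mm thick from y 0 to 130 mm; bare steel bar 22 mm thick from y -130 mm to 0, with the lever's metal clamp, 34 mm across, at y -36 to -12 mm, reaching to x -35 mm.
- tape_roll: Loose bystander, to be left alone: yellow tape roll, 90 mm across, 25 mm high. Origin at its underside.
- white_bottle: Loose bystander, to be left alone: white jar with red cap, 56 mm across, 100 mm high. Origin at its underside.
- amber_jar: Loose bystander, to be left alone: amber glass jar, 54 mm across, 75 mm high. Origin at its underside.
- brush: Loose bystander, to be left alone: paint brush lying flat. Origin at its underside.
- screwdriver: Loose bystander, to be left alone: screwdriver lying flat. Origin at its underside.
- cup: Loose bystander, to be left alone: blue ceramic cup, 72 mm across, 85 mm high. Origin at its underside.
- tin: Loose bystander, to be left alone: red tin, 90 x 60 x 30 mm. Origin at its underside.

How it is judged:
By the outcome, as a careful person would: the job done as asked, in the order asked, and still so for the second after the job is handed in, while the arm keeps its last pose, push and grip.
It also fails if it takes over 42 s, if anything falls off the work surface, if the arm or the gripper's body presses on something with over 40 N, if the wrist force passes 120 N, or if a joint passes its speed limit or range.

## Working session

There is one attempt and no reset: what is moved stays moved. The work goes in short steps, Python scripts to look and compute and a tool call to move; the robot and the scene stay as the last step left them, time stands still between calls to the robot, and variables do not carry over. Pictures are saved under pics/ and viewed, and the job is handed in when it is done.

Besides the shell and the picture viewer there is one more tool, called after "Emit:" as name(argument=value, ...) on one line, values as JSON. play_rows: Moves the arm, as the interface text tells. Its arguments: {"type":"object","properties":{"steps":{"type":"array"}},"required":["steps"]}

```bash
ls; mkdir -p pics; python3 - <<'E'
from cell import robot,capture,camera_info
import cv2
for n in("scene","top","wrist"):
    print(n,camera_info(n)); s=robot.sense()
    cv2.imwrite(f"pics/{n}0.png",capture(n)[:,:,::-1])
print(s)
E
```

```text
pics
scene {'fov_y': 49.779095782402955, 'cx': 314.56627940531644, 'cy': 195.9873975875941, 'rvec': array([ 1.96587391,  0.9616349 , -0.52261015]), 'tvec': array([-0.38094654, -0.1218766 ,  1.71020749])}
top {'fov_y': 56.86720466537706, 'cx': 323.3628262724219, 'cy': 194.14780548949113, 'rvec': array([ 2.17981066, -2.18411211,  0.04722406]), 'tvec': array([0.08927739, 0.54918489, 0.99310784])}
wrist {'fov_y': 70.38565121404064, 'cx': 319.425473917763, 'cy': 200.79259819467424, 'mount': array([[-8.37847186e-04, -9.59759762e-01, -2.80821112e-01,
         7.69800301e-02],
       [ 9.99998260e-01, -1.27210535e-03,  1.36410612e-03,
         1.92536421e-04],
       [-1.66644821e-03, -2.80819481e-01,  9.59759158e-01,
        -1.61501615e-01],
       [ 0.00000000e+00,  0.00000000e+00,  0.00000000e+00,
         1.00000000e+00]])}
{'clock': 0.1, 'q': array([ 9.47491910e-01,  5.28334554e-01,  1.43375267e+00,  4.15362214e-06,
        1.18138874e+00, -1.78477769e-01]), 'joint_vel': array([ 0.00157643, -0.00137514, -0.00349375, -0.0017073 ,  0.00045771,
        0.00115059]), 'joint_efforts': array([ 4.74863846e-04, -4.40986097e+01, -1.77150178e+01,  6.35472033e-02,
        5.33573760e-02, -1.28758418e-05]), 'tool_pos': array([0.26851735, 0.56366776, 0.22170007]), 'eef_rot': array([[-9.02684406e-01,  4.30301810e-01, -1.10244457e-03],
       [ 4.30303089e-01,  9.02683178e-01, -1.52691283e-03],
       [ 3.38124815e-04, -1.85270570e-03, -9.99998227e-01]]), 'force': array([0.75292907, 0.34531047, 0.09836053]), 'wrist_torque': array([ 0.01708345, -0.0300492 , -0.05865952]), 'opening': 0.08744938994021667}
```

View pics/scene0.png

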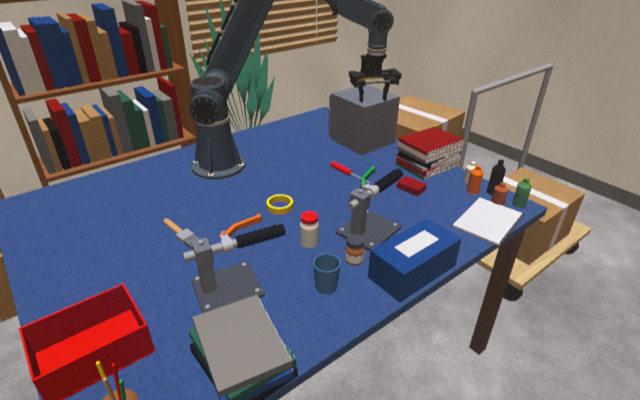

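View pics/top0.png

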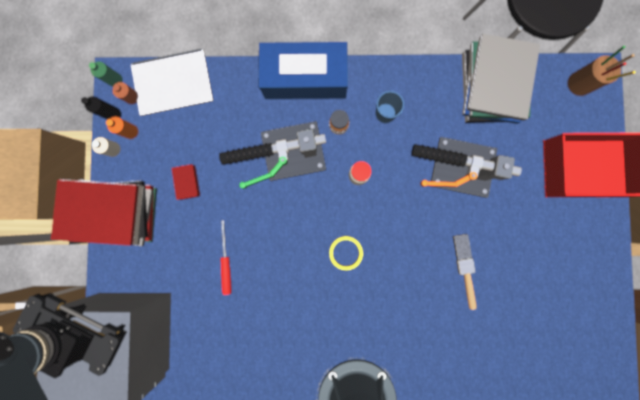

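View pics/wrist0.png

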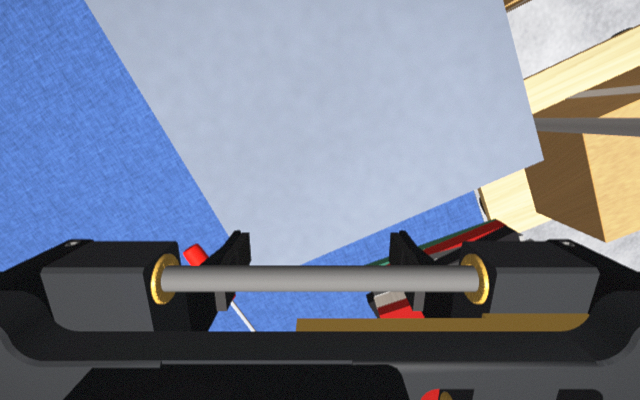

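The top view shows world +x up and +y to the left. The orange lever is at (472,178)–(425,183), on the robot's side of its bar, which runs (415,151)–(520,170). Next I measure it by colour masks and rays.

```bash
cat > h.py <<'E'
import numpy as np,cv2
from cell import robot,capture,camera_info
def cam(n):
    c=camera_info(n);f=200/np.tan(np.radians(c['fov_y'])/2)
    R=cv2.Rodrigues(np.array(c['rvec']))[0];return f,c['cx'],c['cy'],R,np.array(c['tvec'])
def ray(n,uv,z):
    f,cx,cy,R,t=cam(n);uv=np.atleast_2d(uv).astype(float)
    d=np.c_[(uv[:,0]-cx)/f,(uv[:,1]-cy)/f,np.ones(len(uv))]@R
    C=-R.T@t;return C+d*((z-C[2])/d[:,2])[:,None]
def proj(n,P):
    f,cx,cy,R,t=cam(n);p=np.atleast_2d(P)@R.T+t
    return np.c_[f*p[:,0]/p[:,2]+cx,f*p[:,1]/p[:,2]+cy]
def omask(im):
    h=cv2.cvtColor(im,cv2.COLOR_RGB2HSV);return cv2.inRange(h,(8,170,120),(20,255,255))
E
python3 - <<'E'
from h import *
im=cv2.imread('pics/top0.png')[:,:,::-1].copy()
m=omask(im);m[:, :400]=0;m[:,500:]=0;m[:150]=0;m[205:]=0
ys,xs=np.nonzero(m);print('orange',len(xs),xs.min(),xs.max(),ys.min(),ys.max())
# blade part: centreline
P=ray('top',np.c_[xs,ys],0.14)
g=cv2.cvtColor(im,cv2.COLOR_RGB2HSV)
k=(g[:,:,2]<60).astype(np.uint8);k[:,:405]=0;k[:,475:]=0;k[:140]=0;k[172:]=0
ys2,xs2=np.nonzero(k);print('grip',len(xs2),xs2.min(),xs2.max(),ys2.min(),ys2.max())
G=ray('top',np.c_[xs2,ys2],0.137)
vx,vy,x0,y0=cv2.fitLine(G[:,:2].astype(np.float32),cv2.DIST_L2,0,.001,.001).ravel()
d=np.array([vx,vy])*np.sign(vy);c=np.array([x0,y0]);s=(G[:,:2]-c)@d
print('grip dir',d,'centroid',c,'s',np.percentile(s,[0,1,50,99,100]),'angle',np.degrees(np.arctan2(-d[0],d[1])))
# stand frame: y=d, x = (d[1],-d[0])
ex=np.array([d[1],-d[0]]);O=c+d*(s.max()-0.130);O2=c+d*(s.min());print('origin',O,O2)
q=np.c_[(P[:,:2]-O)@ex,(P[:,:2]-O)@d]
print('lever in stand x',q[:,0].min(),q[:,0].max(),'y',q[:,1].min(),q[:,1].max())
for a in np.arange(-.02,.1,.01):
    w=(q[:,1]>a)&(q[:,1]<a+.01)
    if w.any():print(round(a,3),q[w,0].min().round(4),q[w,0].max().round(4))
pr=O+ex*-.073+d*.05;print('press world',pr, proj('top',[*pr,.135]),proj('scene',[*pr,.135]))
v=cv2.resize(im[120:220,400:540],None,fx=5,fy=5,interpolation=cv2.INTER_NEAREST)
def mark(x,y,z):
    p=O+ex*x+d*y;u=(proj('top',[*p,z])[0]-[400,120]+.5)*5;cv2.circle(v,tuple(int(i) for i in u),4,(255,0,255),-1)
for a in [(-.073,.05,.145),(0,0,.152),(0,.13,.15),(0,-.085,.168),(-.034,-.02,.145),(-.06,-.12,.014),(.08,-.12,.014),(.08,.04,.014),(-.06,.04,.014)]:mark(*a)
cv2.imwrite('pics/t1.png',v[:,:,::-1])
s=cv2.imread('pics/scene0.png')
for a in [(-.073,.05,.135),(0,0,.135),(0,.13,.135),(0,-.085,.168),(-.034,-.02,.135),(-.06,-.12,.014),(.08,-.12,.014),(.08,.04,.014),(-.06,.04,.014)]:
    p=O+ex*a[0]+d*a[1];u=proj('scene',[*p,a[2]])[0];cv2.circle(s,tuple(int(round(i)) for i in u),1,(255,0,255),-1)
cv2.imwrite('pics/s1.png',cv2.resize(s[190:320,150:310],None,fx=4,fy=4,interpolation=cv2.INTER_NEAREST))
E
```

```text
orange 115 422 470 175 185
grip 601 412 465 146 165
grip dir [0.21293244 0.97706693] centroid [ 0.63574547 -0.1939107 ] s [-0.06163122 -0.0602543  -0.00162321  0.06468969  0.06613371] angle -12.294254
origin [ 0.62214626 -0.25631235] [ 0.62262218 -0.25412853]
lever in stand x -0.07538160074807604 -0.033001912219021 y -0.017528594218188545 0.0919264239901789
-0.02 -0.0434 -0.033
-0.01 -0.0507 -0.034
0.0 -0.0574 -0.0459
0.01 -0.0646 -0.0532
0.02 -0.0666 -0.0604
0.03 -0.0691 -0.0624
0.04 -0.0687 -0.0644
0.05 -0.0731 -0.0692
0.06 -0.0736 -0.068
0.07 -0.0737 -0.0685
0.08 -0.0734 -0.0729
0.09 -0.0754 -0.0754
press world [ 0.561467   -0.19191493] [[438.83746308 185.86841435]] [[245.45772812 221.10164212]]
```

```bash
sleep 1
```

```text
(no output)
```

View pics/t1.png

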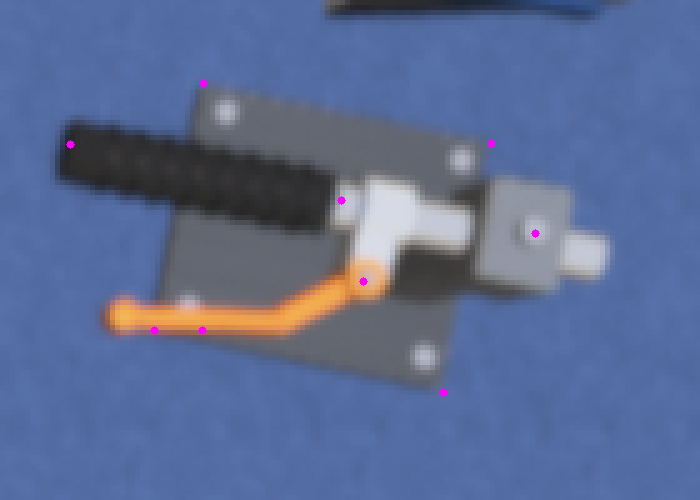

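View pics/s1.png

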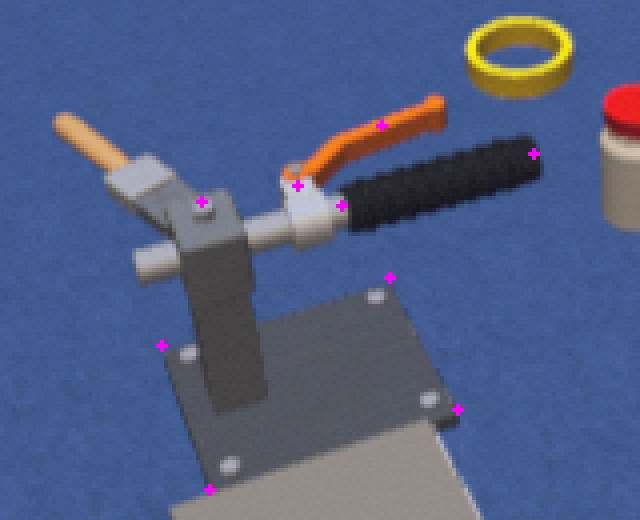

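The markers fit both views to about 2 mm: bolt, pivot, grip ends and press point. I'll push with the closed finger's back, so tool y goes along stand +x. Now the moves.

```bash
cat >> h.py <<'E'
O=np.array([.6223,-.2555]);d=np.array([.2129,.9771]);ex=np.array([d[1],-d[0]])
def S(x,y,z):return np.array([*(O+ex*x+d*y),z])
def tostand(p):
    p=np.array(p);return np.array([(p[:2]-O)@ex,(p[:2]-O)@d,p[2]])
def rel(P):
    s=robot.sense();return s['eef_rot'].T@(np.array(P)-s['tool_pos'])*100
E
python3 - <<'E'
from h import *
from scipy.spatial.transform import Rotation as Ro
s=robot.sense()
T=np.c_[[*d,0],[*ex,0],[0,0,-1]]
print('twist',np.degrees(Ro.from_matrix(s['eef_rot'].T@T).as_rotvec()))
p0=s['tool_pos']
print('up',rel(p0+[0,0,.07]))
print('mid',S(-.118,.052,.30),rel(S(-.118,.052,.30)))
E
```

```text
twist [-8.83297755e-02  4.76183281e-02  7.68050790e+01]
up [ 1.98740040e-03 -1.11870908e-02 -6.99999078e+00]
mid [ 0.518073  -0.1795686  0.3      ] [-54.50317417 -56.3739447   -7.74533918]
```

Emit:
play_rows(steps=[{"dp":[0,0,-5],"twist":[0,0,0],"gripper":0},{"dp":[0,0,-8],"twist":[0,0,0],"gripper":0},{"dp":[-4.4,-4.5,-8],"twist":[0,0,6],"gripper":0},{"dp":[-8.7,-9,-8],"twist":[0,0,12],"gripper":0},{"dp":[-13,-13.5,-8],"twist":[0,0,18],"gripper":0},{"dp":[-17.3,-18,-8],"twist":[0,0,24],"gripper":0},{"dp":[-21.6,-22.5,-8],"twist":[0,0,30],"gripper":0},{"dp":[-26,-27,-8],"twist":[0,0,36],"gripper":0},{"dp":[-30.3,-31.4,-8],"twist":[0,0,42],"gripper":0},{"dp":[-34.6,-35.8,-8],"twist":[0,0,48],"gripper":0}])

```text
clock: 1.4
tool_pos: [0.4274, 0.0902, 0.3026]
eef_rot: [[-0.281, 0.96, 0.001], [0.96, 0.281, 0.0], [0.0, 0.001, -1.0]]
force: [1.3, -0.0, 0.6]
opening: 0.0016
```

```bash
cat > st.py <<'E'
from h import *
from scipy.spatial.transform import Rotation as Ro
import sys
s=robot.sense();T=np.c_[[*d,0],[*ex,0],[0,0,-1]]
print(s['clock'],'stand mm',(tostand(s['tool_pos'])*1000).round(1),'F stand',np.round([s['force'][:2]@ex,s['force'][:2]@d,s['force'][2]],2),'open',s['opening'])
print('twist left',np.degrees(Ro.from_matrix(s['eef_rot'].T@T).as_rotvec()).round(2))
if len(sys.argv)>1:print('rel',rel(S(*map(float,sys.argv[1:4]))).round(2))
E
python3 st.py -.118 .052 .30
```

```text
1.4 stand mm [-264.   296.3  302.6] F stand [1.25 0.26 0.65] open 0.0016264649291996285
twist left [ 3.00e-02 -1.00e-02  2.86e+01]
rel [-28.44   1.12   0.26]
```

Emit:
play_rows(steps=[{"dp":[-6,0.2,0],"twist":[0,0,6],"gripper":0},{"dp":[-12,0.5,0],"twist":[0,0,12],"gripper":0},{"dp":[-18,0.7,0.2],"twist":[0,0,18],"gripper":0},{"dp":[-24,0.9,0.2],"twist":[0,0,24],"gripper":0},{"dp":[-28.4,1.1,0.2],"twist":[0,0,28.6],"gripper":0},{"dp":[-28.4,1.1,0.2],"twist":[0,0,28.6],"gripper":0},{"dp":[-28.4,1.1,0.2],"twist":[0,0,28.6],"gripper":0}])

```text
clock: 2.28
tool_pos: [0.5177, -0.1763, 0.3]
eef_rot: [[0.209, 0.978, -0.002], [0.978, -0.209, 0.001], [0.001, -0.002, -1.0]]
force: [0.2, 0.6, 0.6]
opening: 0.0003
```

```bash
python3 st.py -.118 .052 .118; python3 - <<'E'
from h import *
s=robot.sense();im=capture('wrist');cv2.imwrite('pics/w2.png',im[:,:,::-1])
im=capture('top');cv2.imwrite('pics/t2.png',im[:,:,::-1])
E
```

```text
2.275 stand mm [-119.    55.1  300. ] F stand [0.04 0.65 0.55] open 0.0003379432183328694
twist left [-0.11 -0.06  0.22]
rel [-0.33  0.14 18.2 ]
```

View pics/w2.png

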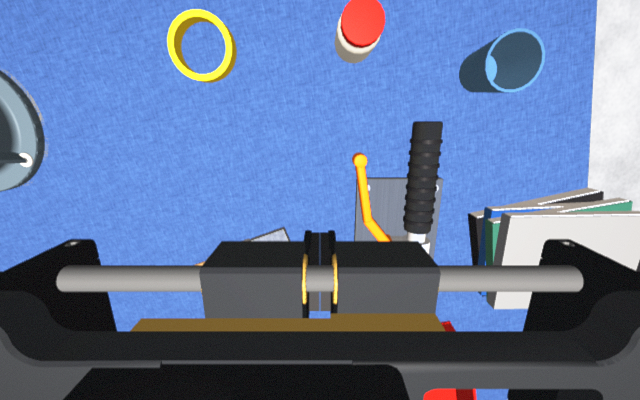

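View pics/t2.png

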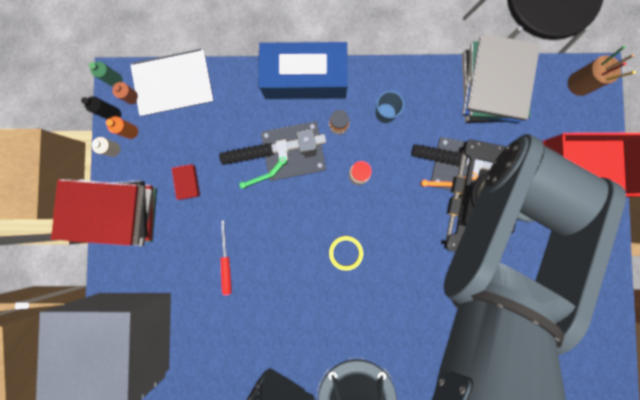

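The wrist view shows the lever blade (360,160)–(368,218) and the closed fingers at (320,270), robot-side of it. I'll cross-check the lever from this view.

```bash
python3 - <<'E'
from h import *
s=robot.sense();c=camera_info('wrist');f=200/np.tan(np.radians(c['fov_y'])/2)
M=np.array(c['mount']);T=np.eye(4);T[:3,:3]=s['eef_rot'];T[:3,3]=s['tool_pos'];W=T@M
im=cv2.imread('pics/w2.png')[:,:,::-1].copy();m=omask(im);m[:145]=0;m[240:]=0;m[:,:340]=0;m[:,395:]=0
for r in range(152,236,8):
    xs=np.nonzero(m[r])[0]
    if len(xs)==0: continue
    for u in (xs.min()-.5,xs.max()+.5):
        dd=W[:3,:3]@[(u-c['cx'])/f,(r-c['cy'])/f,1];p=W[:3,3]+dd*((.145-W[2,3])/dd[2]);print(r,u,(tostand(p)*1000).round(1),end=' | ')
    print()
E
```

```text
160 352.5 [-82.3  88.7 145. ] | 160 354.5 [-80.1  88.7 145. ] | 
168 355.5 [-78.6  79.7 145. ] | 168 364.5 [-68.5  79.7 145. ] | 
176 356.5 [-77.1  70.5 145. ] | 176 365.5 [-66.9  70.6 145. ] | 
184 357.5 [-75.6  61.2 145. ] | 184 359.5 [-73.3  61.3 145. ] | 
192 358.5 [-74.   51.8 145. ] | 192 360.5 [-71.7  51.8 145. ] | 
200 359.5 [-72.5  42.2 145. ] | 200 361.5 [-70.2  42.2 145. ] | 
208 360.5 [-70.9  32.5 145. ] | 208 362.5 [-68.5  32.5 145. ] | 
216 362.5 [-68.1  22.6 145. ] | 216 371.5 [-57.4  22.6 145. ] | 
224 364.5 [-65.2  12.5 145. ] | 224 377.5 [-49.7  12.6 145. ] | 
232 381.5 [-44.3   2.3 145. ] | 232 383.5 [-41.9   2.3 145. ] |
```

Wrist and model agree to about 1 mm: outer face at -74 against the expected -73 mm. Descending.

Emit:
play_rows(steps=[{"dp":[-0.3,0.1,5],"twist":[0,0,0.2],"gripper":0},{"dp":[-0.3,0.1,10],"twist":[0,0,0.2],"gripper":0},{"dp":[-0.3,0.1,14],"twist":[0,0,0.2],"gripper":0},{"dp":[-0.3,0.1,17],"twist":[0,0,0.2],"gripper":0},{"dp":[-0.3,0.1,18.2],"twist":[0,0,0.2],"gripper":0},{"dp":[-0.3,0.1,18.2],"twist":[0,0,0.2],"gripper":0},{"dp":[-0.3,0.1,18.2],"twist":[0,0,0.2],"gripper":0}])

```text
clock: 3.25
tool_pos: [0.5198, -0.1803, 0.1199]
eef_rot: [[0.212, 0.977, 0.002], [0.977, -0.212, -0.001], [-0.001, 0.003, -1.0]]
force: [-0.5, -1.2, -0.2]
opening: 0.0005
```

```bash
python3 st.py -.094 .052 .118; python3 - <<'E'
from h import *
im=capture('scene');cv2.imwrite('pics/s3.png',cv2.resize(im[150:310,150:350,::-1],None,fx=4,fy=3.75*4/3.75))
im=capture('wrist');cv2.imwrite('pics/w3.png',im[:,:,::-1])
E
```

```text
3.25 stand mm [-116.2   51.6  119.9] F stand [-0.28 -1.27 -0.22] open 0.0005043514883408708
twist left [0.15 0.05 0.04]
rel [0.04 2.22 0.2 ]
```

View pics/s3.png

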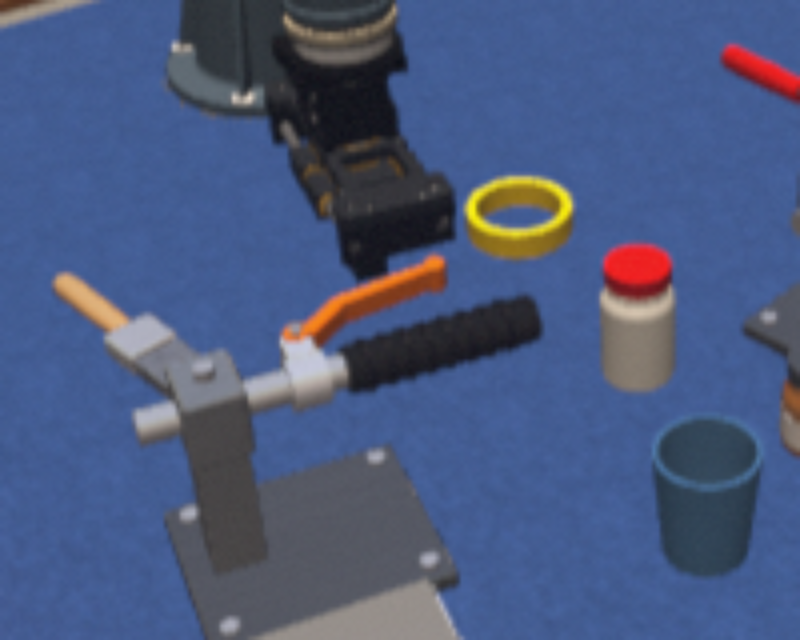

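View pics/w3.png

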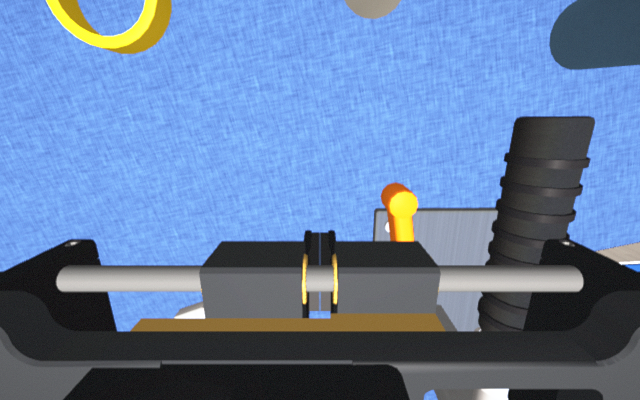

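Emit:
play_rows(steps=[{"dp":[0,0.8,0],"twist":[0,0,0],"gripper":0},{"dp":[0,1.6,0.1],"twist":[0,0,0],"gripper":0},{"dp":[0,2.2,0.1],"twist":[0,0,0],"gripper":0},{"dp":[0,2.2,0.1],"twist":[0,0,0],"gripper":0},{"dp":[0,2.2,0.1],"twist":[0,0,0],"gripper":0}])

```text
clock: 3.98
tool_pos: [0.54, -0.1847, 0.1174]
eef_rot: [[0.213, 0.977, -0.001], [0.977, -0.213, 0.0], [0.0, -0.001, -1.0]]
force: [0.2, -0.3, -0.0]
opening: 0.0003
```

```bash
cat > tip.py <<'E'
# lever angle from the rounded tip seen by the wrist camera (top face z=.145)
from h import *
import sys
s=robot.sense();c=camera_info('wrist');f=200/np.tan(np.radians(c['fov_y'])/2)
im=capture('wrist');M=np.array(c['mount']);T=np.eye(4);T[:3,:3]=s['eef_rot'];T[:3,3]=s['tool_pos'];W=T@M
cv2.imwrite('pics/'+sys.argv[1]+'.png',im[:,:,::-1])
h=cv2.cvtColor(im,cv2.COLOR_RGB2HSV);m=cv2.inRange(h,(8,190,225),(24,255,255));m[:120]=0;m[245:]=0;m[:,:325]=0;m[:,520:]=0
ys,xs=np.nonzero(m);print('n',len(xs))
r=np.percentile(ys,2)
w=ys<r+28
def g(u,v):
    dd=W[:3,:3]@[(u-c['cx'])/f,(v-c['cy'])/f,1];return tostand(W[:3,3]+dd*((.145-W[2,3])/dd[2]))
p=g(xs[w].mean(),ys[w].mean());print('px',xs[w].mean().round(1),ys[w].mean().round(1),'tip stand',(p*1000).round(1),'polar',np.arctan2(p[0]+.034,p[1]+.02).round(3))
E
python3 st.py; python3 tip.py w4
```

```text
3.975 stand mm [-95.5  51.7 117.4] F stand [ 0.22 -0.23 -0.03] open 0.0003262041790993102
twist left [-0.04 -0.01  0.01]
n 161
px 358.6 199.1 tip stand [-76.   90.9 145. ] polar -0.362
```

Emit:
play_rows(steps=[{"dp":[0,0.4,0],"twist":[0,0,0],"gripper":0},{"dp":[0,0.8,0],"twist":[0,0,0],"gripper":0},{"dp":[0,1.2,0],"twist":[0,0,0],"gripper":0},{"dp":[0,1.6,0],"twist":[0,0,0],"gripper":0},{"dp":[0,1.6,0],"twist":[0,0,0],"gripper":0}])

```text
clock: 4.65
tool_pos: [0.5556, -0.1878, 0.1173]
eef_rot: [[0.213, 0.977, -0.001], [0.977, -0.213, 0.001], [0.001, -0.001, -1.0]]
force: [-1.3, 1.9, 1.0]
opening: 0.0004
```

```bash
python3 st.py; python3 tip.py w5
```

```text
4.65 stand mm [-79.6  51.9 117.3] F stand [-1.67  1.6   1.02] open 0.00036585257765293797
twist left [-0.08 -0.03  0.02]
n 156
px 341.8 194.1 tip stand [-68.5  93.7 145. ] polar -0.294
```

View pics/w5.png

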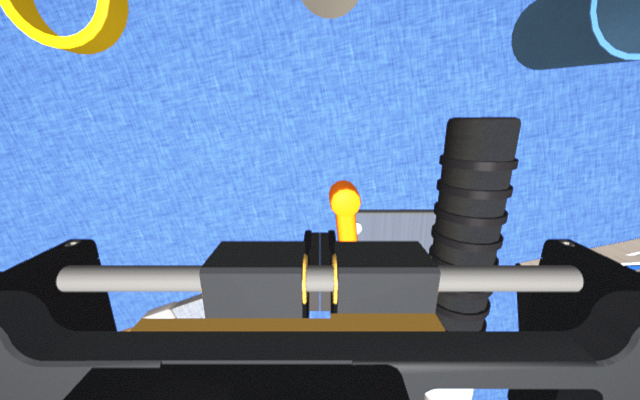

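The finger is on the lever and its tip has moved (polar −0.362 → −0.294). The stop is expected near polar −0.022. Continuing.

Emit:
play_rows(steps=[{"dp":[0,0.4,0],"twist":[0,0,0],"gripper":0},{"dp":[0,0.8,0],"twist":[0,0,0],"gripper":0},{"dp":[0,1.2,0],"twist":[0,0,0],"gripper":0},{"dp":[0,1.5,0],"twist":[0,0,0],"gripper":0},{"dp":[0,1.5,0],"twist":[0,0,0],"gripper":0}])

```text
clock: 5.32
tool_pos: [0.5696, -0.1899, 0.1172]
eef_rot: [[0.213, 0.977, -0.003], [0.977, -0.213, 0.003], [0.002, -0.004, -1.0]]
force: [-5.0, 5.4, 2.8]
opening: 0.0006
```

```bash
python3 st.py; python3 tip.py w6
```

```text
5.325 stand mm [-65.5  52.9 117.2] F stand [-6.07  4.18  2.8 ] open 0.000594488338450264
twist left [-0.21 -0.13 -0.01]
n 200
px 353.1 188.6 tip stand [-48.9  97.3 145. ] polar -0.126
```

View pics/w6.png

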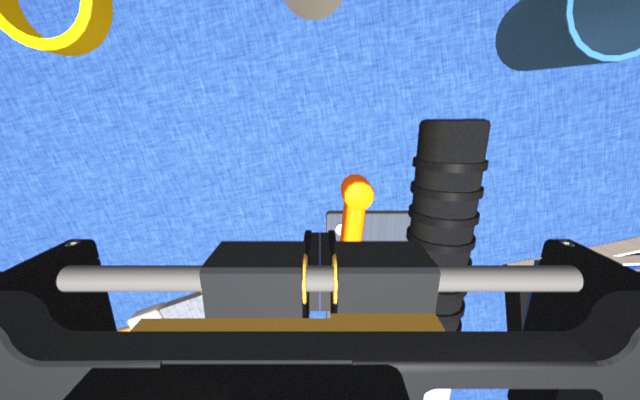

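Emit:
play_rows(steps=[{"dp":[0.1,0.2,0],"twist":[0,0,0],"gripper":0},{"dp":[0.2,0.4,0],"twist":[0,0,0],"gripper":0},{"dp":[0.2,0.5,0],"twist":[0,0,0],"gripper":0},{"dp":[0.2,0.5,0],"twist":[0,0,0],"gripper":0}])

```text
clock: 5.88
tool_pos: [0.5748, -0.1895, 0.1172]
eef_rot: [[0.213, 0.977, -0.003], [0.977, -0.213, 0.002], [0.001, -0.004, -1.0]]
force: [-4.2, 4.3, 2.3]
opening: 0.0002
```

```bash
python3 st.py; python3 tip.py w7
```

```text
5.875 stand mm [-60.5  54.4 117.2] F stand [-4.98  3.28  2.34] open 0.00019506522222723457
twist left [-0.2  -0.08 -0.  ]
n 197
px 359.2 191.8 tip stand [-40.9  97.3 145. ] polar -0.059
```

Emit:
play_rows(steps=[{"dp":[0,0.1,0],"twist":[0,0,0],"gripper":0},{"dp":[0,0.2,0],"twist":[0,0,0],"gripper":0},{"dp":[0,0.2,0],"twist":[0,0,0],"gripper":0}])

```text
clock: 6.3
tool_pos: [0.5759, -0.1895, 0.1172]
eef_rot: [[0.213, 0.977, -0.005], [0.977, -0.213, 0.003], [0.002, -0.005, -1.0]]
force: [-6.9, 4.4, 2.5]
opening: 0.0003
```

```bash
python3 st.py; python3 tip.py w8
```

```text
6.3 stand mm [-59.4  54.7 117.2] F stand [-7.72  2.82  2.46] open 0.0003152118260363318
twist left [-0.31 -0.11  0.  ]
n 214
px 360.2 192.5 tip stand [-39.2  97.2 145. ] polar -0.044
```

Emit:
play_rows(steps=[{"dp":[0,0.1,0],"twist":[0,0,0],"gripper":0},{"dp":[0,0.15,0],"twist":[0,0,0],"gripper":0},{"dp":[0,0.15,0],"twist":[0,0,0],"gripper":0}])

```text
clock: 6.72
tool_pos: [0.576, -0.1894, 0.1171]
eef_rot: [[0.213, 0.977, -0.008], [0.977, -0.213, 0.004], [0.002, -0.008, -1.0]]
force: [-8.0, 6.0, 4.1]
opening: 0.0004
```

```bash
python3 st.py; python3 tip.py w9;python3 - <<'E'
from h import *
im=capture('scene');cv2.imwrite('pics/s9.png',cv2.resize(im[150:310,150:350,::-1],None,fx=4,fy=4))
E
```

```text
6.725 stand mm [-59.3  54.7 117.1] F stand [-9.08  4.13  4.11] open 0.0003513958604687475
twist left [-0.48 -0.13  0.01]
n 205
px 360.2 192.8 tip stand [-39.   97.1 145. ] polar -0.042
```

View pics/s9.png

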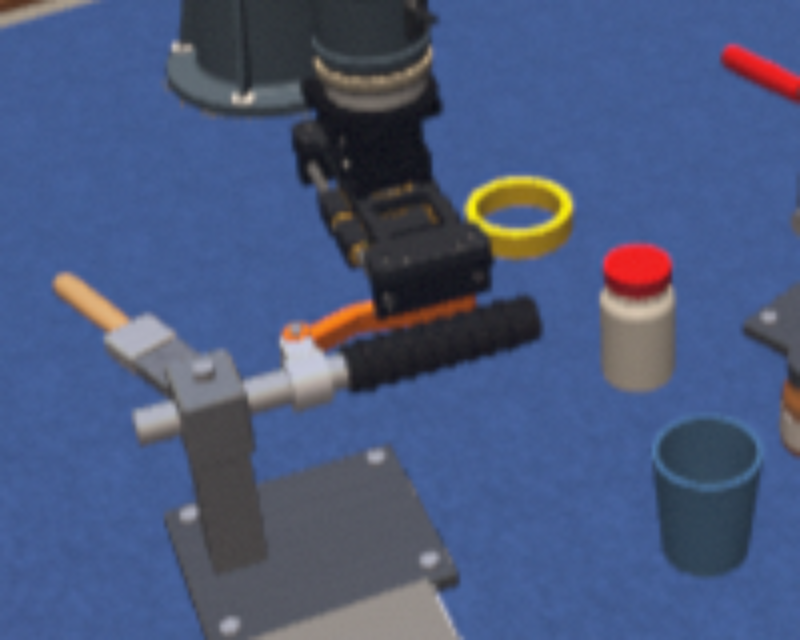

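View pics/w9.png

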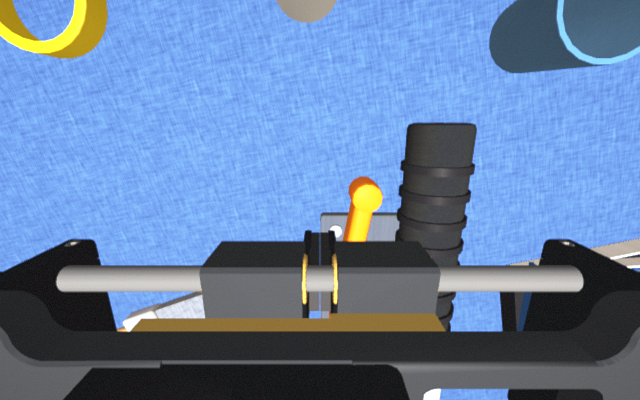

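The TCP stalled: 0.1 mm of movement for 1.5 mm commanded, with rising force. The lever tip is 0.32 rad round and stands clear of the grip at (400,195), so it is at the stop. Now I let it spring out.

Emit:
play_rows(steps=[{"dp":[0,-0.6,0],"twist":[0,0,0],"gripper":0},{"dp":[0,-1.2,0],"twist":[0,0,0],"gripper":0},{"dp":[-0.1,-1.8,0],"twist":[0,0,0],"gripper":0},{"dp":[-0.2,-2.4,0],"twist":[0,0,0],"gripper":0},{"dp":[-0.2,-3,0],"twist":[0,0,0],"gripper":0},{"dp":[-0.2,-3.6,0],"twist":[0,0,0],"gripper":0},{"dp":[-0.2,-4.2,0],"twist":[0,0,0],"gripper":0},{"dp":[-0.2,-4.2,0],"twist":[0,0,0],"gripper":0},{"dp":[-0.2,-4.2,0],"twist":[0,0,0],"gripper":0},{"dp":[-0.2,-4.2,0],"twist":[0,0,0],"gripper":0}])

```text
clock: 8.07
tool_pos: [0.5382, -0.1844, 0.1176]
eef_rot: [[0.213, 0.977, 0.0], [0.977, -0.213, -0.0], [-0.0, 0.0, -1.0]]
force: [0.0, 0.5, -0.3]
opening: 0.0006
```

```bash
python3 st.py; python3 tip.py w10
```

```text
8.075 stand mm [-97.3  51.6 117.6] F stand [-0.11  0.49 -0.28] open 0.0005661355014668962
twist left [0.03 0.01 0.01]
n 164
px 361.6 199.5 tip stand [-76.4  90.5 145. ] polar -0.366
```

View pics/w10.png

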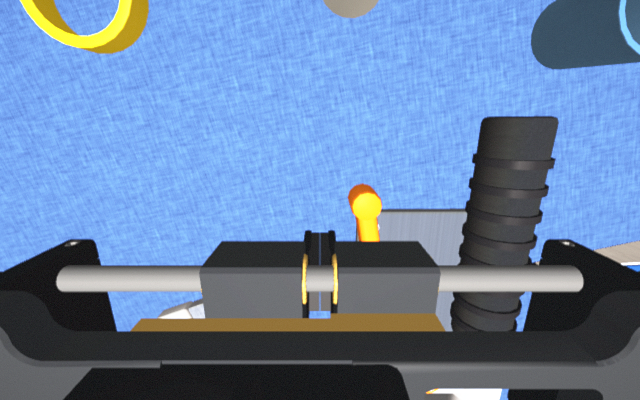

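Lever is back to rest (polar −0.366 against −0.362 before) with the force at zero and the finger clear. Second press to the same commanded depth.

Emit:
play_rows(steps=[{"dp":[0,0.6,0],"twist":[0,0,0],"gripper":0},{"dp":[0,1.1,0],"twist":[0,0,0],"gripper":0},{"dp":[0,1.6,0],"twist":[0,0,0],"gripper":0},{"dp":[0.1,2.1,0],"twist":[0,0,0],"gripper":0},{"dp":[0.1,2.6,0],"twist":[0,0,0],"gripper":0},{"dp":[0.2,3.1,0],"twist":[0,0,0],"gripper":0},{"dp":[0.2,3.5,0],"twist":[0,0,0],"gripper":0},{"dp":[0.3,3.8,0],"twist":[0,0,0],"gripper":0},{"dp":[0.3,4.0,0],"twist":[0,0,0],"gripper":0},{"dp":[0.3,4.1,0],"twist":[0,0,0],"gripper":0}])

```text
clock: 9.38
tool_pos: [0.5765, -0.1877, 0.1169]
eef_rot: [[0.213, 0.977, -0.005], [0.977, -0.213, 0.005], [0.003, -0.006, -1.0]]
force: [-5.6, 5.8, 2.7]
opening: 0.0003
```

```bash
python3 st.py; python3 tip.py w11
```

```text
9.375 stand mm [-59.2  56.5 116.9] F stand [-6.71  4.45  2.74] open 0.0003226433725557973
twist left [-0.35 -0.19 -0.  ]
n 200
px 360.3 195.7 tip stand [-38.8  97.5 145. ] polar -0.041
```

At the stop again (TCP −59.2, polar −0.041). I add 1 mm so the hold stays firm, then check it.

Emit:
play_rows(steps=[{"dp":[0,0.1,0],"twist":[0,0,0],"gripper":0},{"dp":[0,0.1,0],"twist":[0,0,0],"gripper":0},{"dp":[0,0.1,0],"twist":[0,0,0],"gripper":0},{"dp":[0,0.1,0],"twist":[0,0,0],"gripper":0}])

```text
clock: 9.93
tool_pos: [0.5766, -0.1876, 0.1169]
eef_rot: [[0.213, 0.977, -0.007], [0.977, -0.213, 0.005], [0.003, -0.008, -1.0]]
force: [-6.4, 5.9, 2.7]
opening: 0.0003
```

```bash
python3 st.py; python3 tip.py w12; python3 - <<'E'
from h import *
im=capture('scene');cv2.imwrite('pics/s12.png',cv2.resize(im[150:310,150:350,::-1],None,fx=4,fy=4))
E
python3 st.py
```

```text
9.925 stand mm [-59.1  56.6 116.9] F stand [-7.48  4.41  2.7 ] open 0.0002687647360684038
twist left [-0.46 -0.2   0.  ]
n 196
px 360.1 196.3 tip stand [-38.8  97.3 145. ] polar -0.041
10.025 stand mm [-59.1  56.6 116.9] F stand [-7.63  4.95  2.98] open 7.957411392697105e-05
twist left [-0.46 -0.2   0.  ]
```

View pics/s12.png

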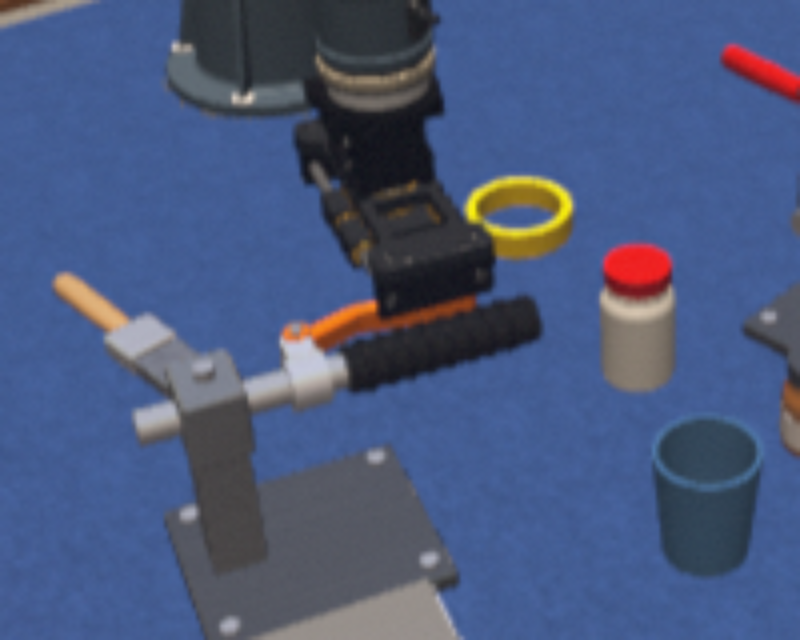

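View pics/w12.png

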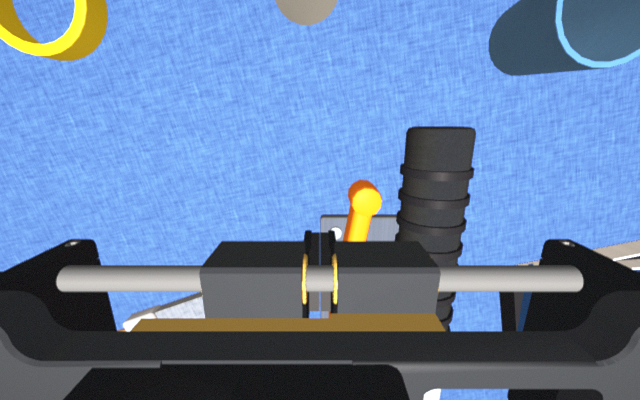

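Same position as the first press, holding with about 7.5 N. The lever tip at (365,198) is clear of the grip edge at (399,200), and nothing else has moved.

```bash
python3 -c "
from cell import robot
print(robot.sign_off())"
```

```text
the job is handed in; nothing more can be done
None
```

The orange lever does not stick. I pressed it to its stop with the back of the closed fingers, let it spring fully out, then pressed it in again. The arm is holding it there now for your gap measurement.

- **First press:** the arm stalled at the stop, moving 0.1 mm for the last 1.5 mm commanded. Push force there was about 9 N.
- **Release:** with the finger clear and no force on it, the lever's angle came back to within 0.004 rad of where it started.
- **Second press:** it stopped within 0.2 mm and 0.001 rad of the first press, and is held with about 7.5 N. The camera shows the lever clear of the rubber grip.
- **Disagreements:**
  - The camera put the travel to the stop at 0.32 rad, not the nominal 0.34. I put this down to measurement bias, because both presses stalled at the same point.
  - While pressing, the force sensor also read about 3–5 N along the bar and upwards. I took that as friction from the lever sliding on the finger.
- **Rest of the scene:** nothing was gripped or lifted, and the last pictures show no change around the stand. I did not take a final picture of the green stand or the far side of the table. The arm stayed well above both.

The job was handed in at about 10 s on the robot's clock.

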